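# Put the frame polisher into third gear

## Task

The bench polisher's gear lever stands somewhere in the left-hand leg of its H-shaped gate. Push it with the fingertips against the side of its knob, without taking it between the fingers: bring it to the cross slot, across to the right-hand leg, then forward, fully home into third (right-hand leg, the end away from the robot). Leave the spectacle frames, the jar and the steel block where they are, and come away from the lever when it is in.

Things in the scene. Friction and masses are not known exactly. Their poses are not given: they have to be found in the camera images.
- polisher: Grey bench polisher, fixed to the bench; origin on the bench under the middle of its gearbox. Own axes: x forward (away from the robot), y to the left, z up. Its yaw differs from run to run by up to 0.45 rad. Gearbox 160 (x) by 130 (y) mm, 126 mm high with the gate plate on top; a motor lies to its left (to y = +225 mm, top at 120 mm), a felt wheel to its right (y = -120 to -160 mm, top at 111 mm), all on a base plate x +-100, y -200 to +260 mm, 16 mm high.
- gate_centre (a point): Middle of the H-gate on the top face of the aluminium gate plate (126 mm above the bench). The plate is 6 mm thick. In the polisher's axes the two legs of the H run along x at y = +20 and y = -20 mm, are 18 mm wide and end at x = +-29 mm; the cross slot runs along y at x = 0, is 18 mm wide and joins them at their middles. The stick in it is 10 mm thick, so at plate height it may stray 4 mm to each side of a slot's middle.
- third_slot (a point): The place of the stick's axis when it is home in third: on the plate's top face, 24 mm forward (+x) and 20 mm right (-y) of gate_centre. First is forward in the left leg, second back in the left leg, fourth back in the right leg.
- knob (a point): Middle of the black knob on the lever: a barrel 40 mm high and 30 mm thick at its thickest. It is 185 mm above the ball pivot along the stick, and the pivot is 20 mm above the bench on polisher's z axis; upright, the knob's middle is 205 mm above the bench. Its z axis lies along the stick. At home in third it is about 42 mm forward and 35 mm right of the gate's middle. Below the knob the bare stick (10 mm) runs down to the gate plate.
- knob_top (a point): Top of the knob, 20 mm above its middle along the stick.
- lever_across (a joint): Sideways lean of the lever, rad: 0 upright, + leans to the right (polisher's -y), about -0.19 in the middle of the left leg, +0.19 in the middle of the right leg, +-0.23 against a leg's outer wall. Stays where it is left; a push of about 2 N at the knob moves it.
- lever_foreaft (a joint): Fore-and-aft lean of the lever, rad: 0 in the cross slot, + leans forward (polisher's +x); about +0.23 at the far end of a leg, -0.23 at the near end. It passes sideways through the cross slot only within about +-0.04. Stays where it is left; a push of about 2 N at the knob moves it.
- amber_frame: Loose amber spectacle front lying flat, 140 by 49 by 7 mm, 30 g, in front of the polisher, origin under its middle. Leave alone.
- black_frame: Loose black spectacle front lying flat, 140 by 49 by 7 mm, 30 g, to the right of the polisher, origin under its middle. Leave alone.
- steel_block: Loose steel block 70 by 50 by 32 mm, 0.85 kg, left of the polisher, origin under its middle. Leave alone.
- jar: Small closed jar, 44 mm thick and 45 mm high, in front of the polisher, origin under its middle. Leave alone.

How it is judged:
By the outcome, as a careful person would: the job done as asked, in the order asked, and still so for the second after the job is handed in, with the robot touching nothing.
It also fails if it takes over 69 s, if anything falls off the work surface, if the arm or the gripper's body presses on something with over 40 N, if the wrist force passes 120 N, or if a joint passes its speed limit or range.

## Robot

A 6-joint arm with a two-finger parallel gripper is mounted at the origin on the work surface. World frame = base frame: x ahead of the robot, y to its left, z up, the work surface at z = 0. Lengths are in m, angles in rad, forces in N, time in s.
With the tool pointing down it reaches from about 0.275 to 0.825 m from the base axis. Payload 4.9 kg.
Tool frame: the origin (TCP) lies midway between the tips of the shut fingers; the grasp point (between the pads) lies 19 mm behind it (grip_point_offset is the distance from the TCP to the grasp point, in m); z points along the fingers, x is the direction in which the jaws open and shut, and the axes are right-handed (so a half turn about z gives the same grasp; the last joint's range is limited). The gripper opens to 85 mm and grips with 20 to 120 N. Pads are 22 mm wide; open, the fingers measure 114 mm over their backs; the gripper's body (76 mm by 85 mm) begins 54 mm behind the grasp point. The pads swing forward as they close: fully open they stand 13 mm farther back than shut.
Start: joints at [1.056, 0.326, -0.193, 1.052, 0, 1.437], TCP at [0.204, 0.511, 0.231] pointing down, gripper open.
Joint ranges: [-2.65, 2.65], [-0.97, 1.79], [-1.3, 1.35], [-1.93, 2.1], [-1.47, 1.37], [-3.14, 3.14]. Speed limits (rad/s): [2.57, 2.57, 3.14, 3.14, 3.14, 3.14].

## Interface

Orientations are given as a rotation vector (axis times angle).
In Python, from cell import * gives the robot as it stands. Calls block until the motion is done:
- movep(position, orientation): joint-space move of the TCP to a pose.
- move_l(position, velocity=0.15, rot=None, until_force=None): straight line of the TCP; rot=None keeps the orientation; velocity is the mean speed in m/s. With until_force (N) it stops when the force on the tool has changed by that much, and returns True; else False.
- set_joints(angles): joint-space move.
- let_go() and grab(newtons=None): open the fingers fully, or close them until they stop; newtons is the grip in N (None keeps the last).
- sleep(seconds).
- ik(position, orientation): joint angles nearest the present ones, or None.
- get_state(): the state.
- grab_frame(name): name is "side" or "top" or "wrist"; returns a dict with "img" (400x640x3 uint8, red, green, blue), "fx", "fy", "cx", "cy" (pixels), "cam_to_world" (4x4, takes a point from camera to world coordinates); the wrist camera has in their place "T_tool_cam" (4x4, takes a point from camera to tool coordinates, whose origin is the TCP and whose axes are the tool frame's). Camera axes: x right, y down, z forward; pixel columns grow to the right and rows downward; lengths in m; the calibration is good to about 2 mm. A picture is of the moment at which its call begins: read the wrist's pose just before it. There is no depth.
A pose or a line that the arm cannot do raises MotionError and nothing moves.
- sign_off(): hands the job in, once; it reports no verdict.
Trained networks look in the newest picture that a camera, given by its name, has taken for a name from the list of things; names that differ only in an ending like _2 or _b are one class to them, and where a whole thing is asked for, a point or a joint stands for the part that bears it (a point fixed in the world has none). Each returns a list of dicts, best first, with "score" (0 to 1); they miss things now and then, are a little off and sometimes report something else, mostly with a low value. They report only what shows in the picture. A call takes as long as a camera call.
- spot_in(camera, name): "centre" ([column, row] in pixels, amid what is visible of it).
- silhouettes(camera, name): "mask" (400x640 bool, what is visible of it) and "centre" ([column, row] in pixels, amid what is visible of it).
- tip_of(camera, name): "centre" ([column, row] in pixels: a listed point, or the origin of a listed thing).
The state is a dict: "clock": time; "q": joint angles; "joint_velocities": joint speeds; "tau": joint torques, N m; "position": TCP position; "eef_rot": TCP orientation; "contact_force": force on the tool from outside, world axes, zero at the start; "wrist_torque": the same for the moment, N m; "finger_gap": opening from 0.0 (shut) to 1.0 (fully open).
Only numpy, scipy, OpenCV 4.12 (cv2) and the standard library are available. Lean on these libraries where they do the work, as an engineer would, in place of code of your own. Each camera call takes 0.05 s, during which the arm holds its last target.

## Working session

There is one attempt and no reset: what is moved stays moved. The work goes in short steps, each a Python script; the robot and the scene stay as the last script left them, time stands still between calls to the robot, and variables do not carry over. Pictures are saved under pics/ and viewed, and the job is handed in when it is done.

```bash
ls; mkdir -p pics
python3 - <<'E'
from cell import *
import cv2, numpy as np
s=get_state(); print(s['clock'],s['position'],s['eef_rot'],s['finger_gap'])
for c in ['side','top','wrist']:
    f=grab_frame(c); cv2.imwrite(f'pics/{c}0.png',f['img'][:,:,::-1])
    print(c,f['fx'],f['fy'],f['cx'],f['cy'],np.round(f.get('cam_to_world',f.get('T_tool_cam')),3).tolist())
    for n in ['gate_centre','third_slot','knob','knob_top','polisher','amber_frame','black_frame','steel_block','jar']:
        r=tip_of(c,n); print(n,[(np.round(d['centre'],1).tolist(),round(d['score'],2)) for d in r[:2]])
E
```

```text
pics
0.0 [0.20410544 0.5100925  0.23048456] [ 2.60108213e+00  1.76041493e+00 -2.48219277e-03] 1.000958407402494
side 402.8468652556499 402.8468652556499 322.0597432352188 198.78714163093514 [[0.941, -0.219, 0.257, 0.29], [-0.337, -0.554, 0.761, -0.688], [-0.024, -0.803, -0.595, 0.759], [0.0, 0.0, 0.0, 1.0]]
gate_centre [([335.8, 208.6], 0.9)]
third_slot [([347.5, 209.5], 0.77), ([297.1, 290.2], 0.68)]
knob [([328.3, 178.1], 0.51)]
knob_top [([324.2, 171.8], 0.69), ([294.3, 288.0], 0.69)]
polisher [([333.0, 245.5], 0.79)]
amber_frame [([256.9, 230.9], 0.75)]
black_frame [([384.7, 340.9], 0.75)]
steel_block [([269.3, 182.2], 0.77)]
jar [([295.8, 288.2], 0.8)]
top 375.75822906163285 375.75822906163285 315.6525014389196 198.8584568933769 [[0.004, -0.994, 0.109, 0.418], [-1.0, -0.004, -0.004, 0.064], [0.005, -0.109, -0.994, 1.398], [0.0, 0.0, 0.0, 1.0]]
gate_centre [([312.8, 195.5], 0.63)]
third_slot [([315.9, 182.2], 0.73)]
knob [([302.0, 193.5], 0.65)]
knob_top [([298.8, 191.9], 0.53)]
polisher [([316.3, 197.3], 0.73), ([342.0, 234.2], 0.18)]
amber_frame [([272.1, 245.1], 0.75)]
black_frame [([396.0, 197.9], 0.69)]
steel_block [([215.6, 220.3], 0.87)]
jar [([340.5, 233.5], 0.57)]
wrist 280.63397752155157 280.63397752155157 323.61115299709513 199.51260604109657 [[1.0, 0.0, 0.001, 0.0], [-0.0, 0.956, 0.294, -0.076], [-0.001, -0.294, 0.956, -0.141], [0.0, 0.0, 0.0, 1.0]]
gate_centre []
third_slot []
knob []
knob_top []
polisher []
amber_frame []
black_frame []
steel_block [([342.5, 342.6], 0.69)]
jar []
```

View pics/side0.png

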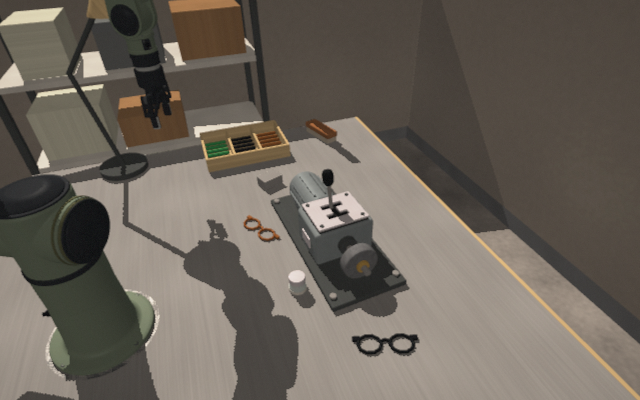

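View pics/top0.png

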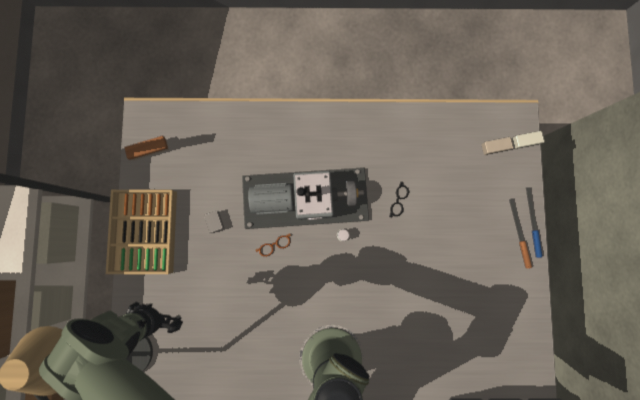

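Run:
```python
import cv2
a=cv2.imread('pics/top0.png')[150:250,225:385]; cv2.imwrite('pics/topc.png',cv2.resize(a,None,fx=5,fy=5,interpolation=cv2.INTER_CUBIC))
a=cv2.imread('pics/side0.png')[160:310,260:420]; cv2.imwrite('pics/sidec.png',cv2.resize(a,None,fx=4,fy=4,interpolation=cv2.INTER_CUBIC))
```

```text
(no output)
```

View pics/topc.png

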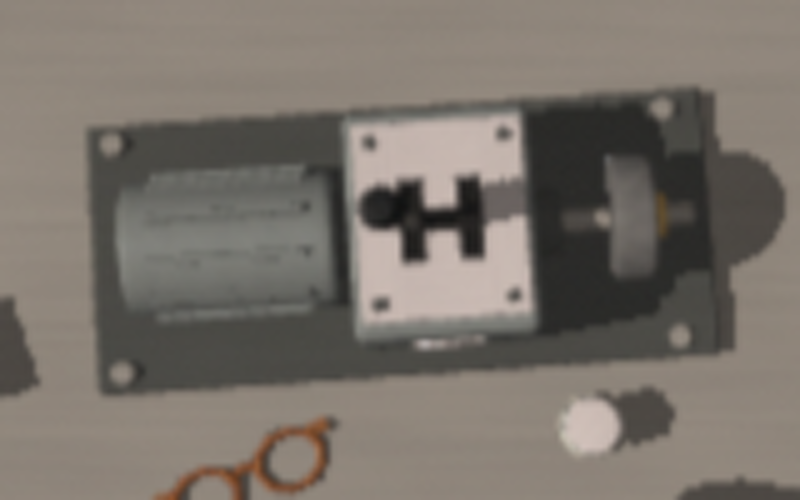

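View pics/sidec.png

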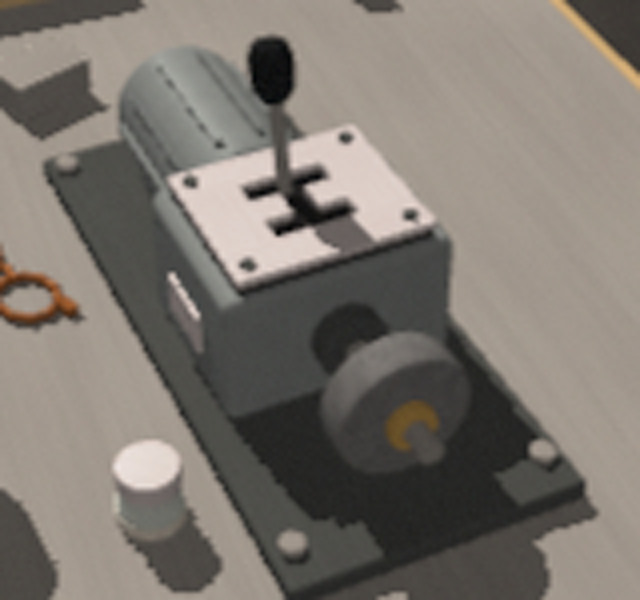

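```bash
cat > h.py <<'E'
from cell import *
import cv2, numpy as np
from scipy.optimize import least_squares
from scipy.spatial.transform import Rotation as R
def proj(f,P):
    P=np.atleast_2d(P);T=np.linalg.inv(f['cam_to_world']);p=P@T[:3,:3].T+T[:3,3]
    return np.c_[f['fx']*p[:,0]/p[:,2]+f['cx'],f['fy']*p[:,1]/p[:,2]+f['cy']]
def w(pose,L):
    x,y,t=pose;L=np.atleast_2d(L);c,s=np.cos(t),np.sin(t)
    return np.c_[x+c*L[:,0]-s*L[:,1],y+s*L[:,0]+c*L[:,1],L[:,2]]
def lever(a,f,l=.185):
    # across a -> -y, foreaft f -> +x
    d=np.array([np.tan(f),-np.tan(a),1]);d/=np.linalg.norm(d)
    return np.array([0,0,.02])+l*d
E
python3 - <<'E'
from h import *
top=grab_frame('top');side=grab_frame('side')
ct=lambda u,v:((u+.5)/5-.5+225,(v+.5)/5-.5+150)
cs=lambda u,v:((u+.5)/4-.5+260,(v+.5)/4-.5+160)
C=[[.1,.26,.016],[-.1,.26,.016],[.1,-.2,.016],[-.1,-.2,.016],[0,0,.126],[.024,-.02,.126]]
tp=np.array([ct(90,130),ct(102,393),ct(697,90),ct(717,352),(312.8,195.5),(315.9,182.2)])
tp=tp[:5];Ct=C[:5]
Cs=[C[1],C[3],C[2],C[4],C[5]]
sp=np.array([cs(45,165),cs(288,597),cs(582,488),(335.8,208.6),(347.5,209.5)])
for nm,use in (('top',(1,0)),('side',(0,1)),('both',(1,1))):
    fun=lambda p:np.r_[use[0]*(proj(top,w(p,Ct))-tp).ravel(),use[1]*(proj(side,w(p,Cs))-sp).ravel()]
    r=least_squares(fun,[.5,0,0],loss='soft_l1');print(nm,r.x,np.round(fun(r.x),1))
p=r.x
g=lambda q:np.r_[(proj(top,w(p,lever(*q)))-ct(380,208)).ravel(),(proj(side,w(p,lever(*q)))-cs(271,68)).ravel()]
q=least_squares(g,[-.2,0]);print(q.x,g(q.x),w(p,lever(*q.x)))
print(proj(top,w(p,lever(-.19,0))),proj(side,w(p,lever(-.19,0))))
for n in['jar','amber_frame','black_frame','steel_block']:
    for c,f in(('top',top),('side',side)):
        d=tip_of(c,n)[0]['centre'];s=least_squares(lambda z:(proj(f,[[z[0],z[1],0]])-d).ravel(),[.5,0]);print(n,c,np.round(s.x,3))
np.save('p.npy',p);print(get_state()['clock'])
E
```

```text
top [0.57522864 0.06844668 0.07030818] [-1.  -0.2 -1.   0.9  0.7 -0.2  1.   0.8  0.1 -1.7 -0.  -0.  -0.  -0.
  0.  -0.  -0.   0.  -0.   0. ]
side [0.57859653 0.06651384 0.05821155] [-0.  -0.  -0.  -0.   0.  -0.   0.   0.   0.  -0.   0.4 -2.1 -0.  -0.2
  2.1 -0.6 -0.9  0.9 -0.7  1.9]
both [0.57716251 0.06730375 0.06517841] [-0.6 -1.1 -0.8  0.   1.1 -0.5  1.2  0.6  0.5 -2.3 -0.6 -1.8 -0.1 -0.3
  1.8 -1.  -1.5  0.8 -1.3  1.8]
[-0.2238248  0.0013888] [-0.11653216 -0.14952474 -0.04872691  0.32240812] [[0.57473799 0.10829555 0.20038513]]
[[302.37827438 190.96113395]] [[328.22378128 177.76301327]]
jar top [ 0.445 -0.041]
jar side [ 0.433 -0.039]
amber_frame top [0.394 0.221]
amber_frame side [0.392 0.206]
black_frame top [ 0.566 -0.24 ]
black_frame side [ 0.571 -0.242]
steel_block top [0.474 0.441]
steel_block side [0.49  0.441]
2.0
```

```bash
cat >> h.py <<'E'
P=np.load('p.npy')
def rv(yaw=0):
    t=P[2]+yaw;y=np.array([np.cos(t),np.sin(t),0]);z=np.array([0,0,-1.]);x=np.cross(y,z)
    return R.from_matrix(np.c_[x,y,z]).as_rotvec()
def W(x,y,z): return w(P,[x,y,z])[0]
def loc(p):
    d=np.array(p)-[P[0],P[1],0];c,s=np.cos(P[2]),np.sin(P[2]);return np.array([c*d[0]+s*d[1],-s*d[0]+c*d[1],d[2]])
def wcam(name=None):
    s=get_state();f=grab_frame('wrist');T=np.eye(4);T[:3,:3]=R.from_rotvec(s['eef_rot']).as_matrix();T[:3,3]=s['position']
    f['cam_to_world']=T@f['T_tool_cam']
    if name: cv2.imwrite(f'pics/{name}.png',f['img'][:,:,::-1])
    return f
E
python3 - <<'E'
from h import *
print(rv())
grab(20)
movep(W(-.03,.10,.30),rv())
f=wcam('w1')
for n,Lp in (('gate_centre',[0,0,.126]),('third_slot',[.024,-.02,.126]),('knob',lever(-.224,0)),('knob_top',lever(-.224,0,.205))):
    r=tip_of('wrist',n); print(n,[(np.round(d['centre'],1).tolist(),round(d['score'],2)) for d in r[:2]],proj(f,w(P,Lp)))
s=get_state();print(s['clock'],loc(s['position']),s['finger_gap'],s['q'])
E
```

```text
[2.14787973 2.29264412 0.        ]
gate_centre [([237.3, 204.8], 0.82)] [[237.58186604 207.05480758]]
third_slot [([224.2, 227.2], 0.64)] [[222.80657469 225.8414443 ]]
knob [([258.6, 231.7], 0.62)] [[258.41218826 232.61154739]]
knob_top [([254.8, 240.2], 0.95)] [[258.57135438 241.77998403]]
4.7917 [-0.03023591  0.10068739  0.29995136] -0.0009279003004258787 [ 1.67086752e-01  3.21104924e-01 -2.38944334e-02  1.22592205e+00
  6.35285960e-05  1.00793585e-01]
```

View pics/w1.png

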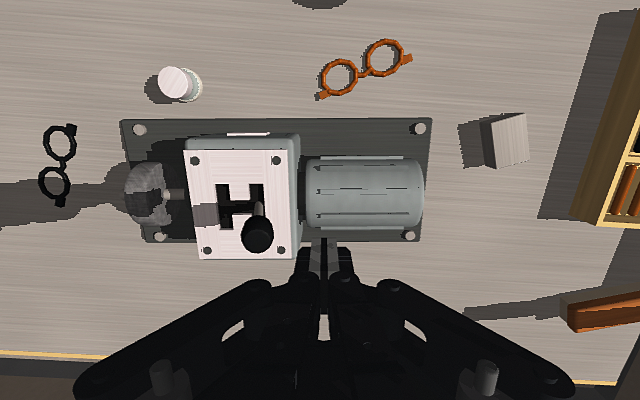

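Run:
```python
import cv2
a=cv2.imread('pics/w1.png')[140:280,170:320]; cv2.imwrite('pics/w1c.png',cv2.resize(a,None,fx=4,fy=4,interpolation=cv2.INTER_CUBIC))
```

```text
(no output)
```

View pics/w1c.png

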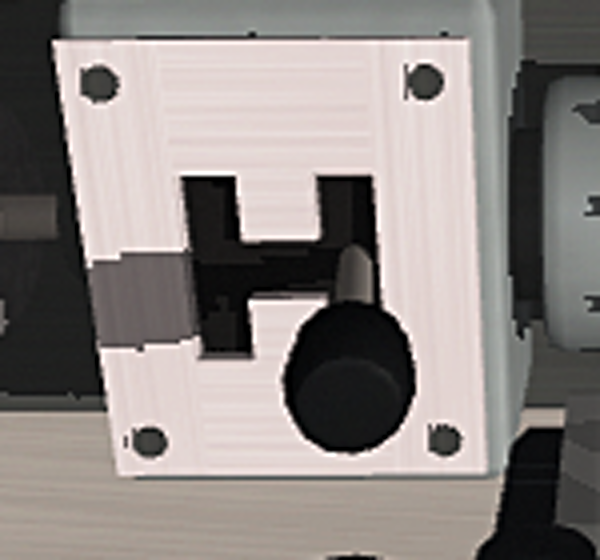

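Run:
```python
from h import *
f=wcam()
c=lambda u,v:((u+.5)/4-.5+170,(v+.5)/4-.5+140)
L=np.array([(-.029,-.029),(-.029,-.011),(.029,-.029),(.029,-.011),(-.029,.011),(-.029,.029)]);L=np.c_[L,np.full(6,.126)]
px=np.array([c(*a) for a in[(182,176),(236,176),(200,357),(253,357),(317,176),(372,176)]])
r=least_squares(lambda p:(proj(f,w(p,L))-px).ravel(),P);print(P,r.x,np.round(r.fun,1))
q=least_squares(lambda q:(proj(f,w(r.x,lever(*q)))-c(350,378)).ravel(),[-.2,0]);print(q.x,q.fun)
r2=silhouettes('wrist','knob');print([d['centre'] for d in r2],c(350,378))
# stick axis at plate: where would stick appear
for ff in(-.08,-.04,0,.04,.08):print(ff,(proj(f,w(r.x,lever(q.x[0],ff,np.array(.11))))-[169.5,139.5])*4, (proj(f,w(r.x,lever(q.x[0],ff)))-[169.5,139.5])*4)
np.save('p_w.npy',r.x)
```

```text
[0.57716251 0.06730375 0.06517841] [0.57718629 0.07098067 0.05818653] [-1.4 -0.5  0.7 -0.4 -0.8  0.7  0.7  0.8 -0.5 -0.2  1.3 -0.1]
[-0.1973593   0.00406798] [0.00000000e+00 2.27373675e-13]
[] (257.125, 234.125)
-0.08 [[354.93144968 244.79668597]] [[346.4864285  316.31122364]]
-0.04 [[355.79396686 259.04390514]] [[348.39185521 346.37306768]]
0 [[356.66365134 273.03979739]] [[350.30529932 375.58172749]]
0.04 [[357.5379491  286.74726429]] [[352.2180485  403.82664371]]
0.08 [[358.41433883 300.13107983]] [[354.12173016 431.00842646]]
```

```bash
python3 - <<'E'
from h import *
import h
np.save('p.npy',[.5772,.0700,.060])
h.P=np.load('p.npy')
movep(W(0.0,.10,.30),rv())
move_l(W(0.0,.10,.197),.15)
s=get_state();print(s['clock'],loc(s['position']),s['contact_force'])
wcam('w2')
print(move_l(W(0.0,.03,.197),.06,until_force=8))
s=get_state();print(s['clock'],loc(s['position']),s['contact_force'])
wcam('w3')
f=grab_frame('top');cv2.imwrite('pics/top3.png',cv2.resize(f['img'][150:250,225:385,::-1],None,fx=5,fy=5))
E
python3 -c "
import cv2,numpy as np
a=cv2.imread('pics/w2.png');b=cv2.imread('pics/w3.png')
cv2.imwrite('pics/w23.png',cv2.resize(np.vstack([a[100:400,120:520],b[100:400,120:520]]),None,fx=1,fy=1))"
```

```text
5.975 [0.00040752 0.10009649 0.19807543] [-0.65055404 -0.51512891 -0.46448815]
False
7.3417 [-0.00024888  0.02982666  0.19671064] [-0.6739713   0.25215019  0.4712543 ]
```

View pics/w23.png

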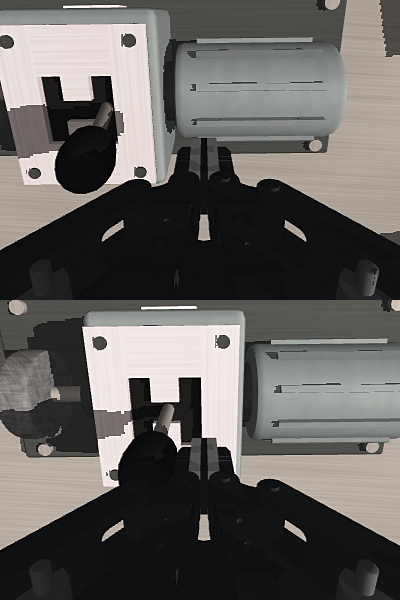

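View pics/top3.png

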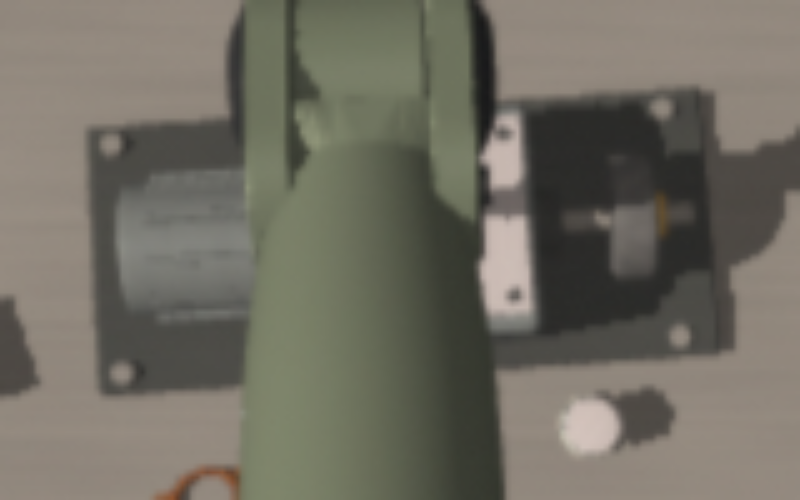

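```bash
python3 - <<'E'
from h import *
print(move_l(W(0.0,-.006,.197),.05,until_force=10))
s=get_state();print(s['clock'],loc(s['position']),s['contact_force'])
f=wcam('w4')
for n in('gate_centre','knob','knob_top'):
    r=tip_of('wrist',n); print(n,[(np.round(d['centre'],1).tolist(),round(d['score'],2)) for d in r[:2]])
for a in(.1,.15,.19,.23):print(a,proj(f,w(P,lever(a,0))))
E
python3 -c "
import cv2
a=cv2.imread('pics/w4.png')[150:380,200:440];cv2.imwrite('pics/w4c.png',cv2.resize(a,None,fx=2.5,fy=2.5))"
```

```text
False
8.3083 [-2.84909382e-05 -6.43811368e-03  1.96989472e-01] [ 0.2829149   0.35948177 -0.54360335]
gate_centre [([331.7, 210.5], 0.66)]
knob [([272.6, 262.4], 0.96)]
knob_top [([255.6, 281.2], 0.56)]
0.1 [[299.50399444 261.41757164]]
0.15 [[282.72958749 260.34312589]]
0.19 [[269.68442963 259.19381529]]
0.23 [[257.06272161 257.80189912]]
```

View pics/w4c.png

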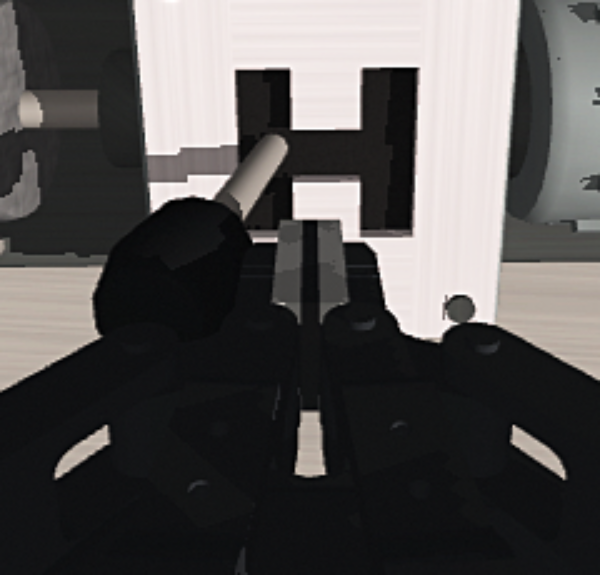

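```bash
python3 - <<'E'
from h import *
print(move_l(W(0.0,-.0085,.197),.05,until_force=10))
s=get_state();print(s['clock'],loc(s['position']),s['contact_force'])
move_l(W(0,.014,.197),.1)
move_l(W(-.05,.014,.197),.1)
move_l(W(-.05,-.036,.197),.1)
f=wcam('w5')
for n in('gate_centre','knob','knob_top'):
    r=tip_of('wrist',n); print(n,[(np.round(d['centre'],1).tolist(),round(d['score'],2)) for d in r[:2]])
for a in(.15,.19,.23):print(a,proj(f,w(P,lever(a,0))),proj(f,w(P,lever(a,0,.205))))
print(get_state()['clock'])
E
python3 -c "
import cv2
a=cv2.imread('pics/w5.png')[150:380,200:440];cv2.imwrite('pics/w5c.png',cv2.resize(a,None,fx=2.5,fy=2.5))"
```

```text
False
8.7583 [-4.75952977e-05 -8.38989185e-03  1.96964121e-01] [ 1.05919433  0.67616459 -0.09427807]
gate_centre [([362.9, 265.6], 0.97)]
knob [([323.7, 334.3], 0.66)]
knob_top []
0.15 [[336.29245896 335.35089064]] [[332.28455   363.7975174]]
0.19 [[324.00239607 333.77924957]] [[316.98537069 361.58527343]]
0.23 [[311.99643361 331.86998035]] [[302.11298842 358.90834126]]
10.6333
```

View pics/w5c.png

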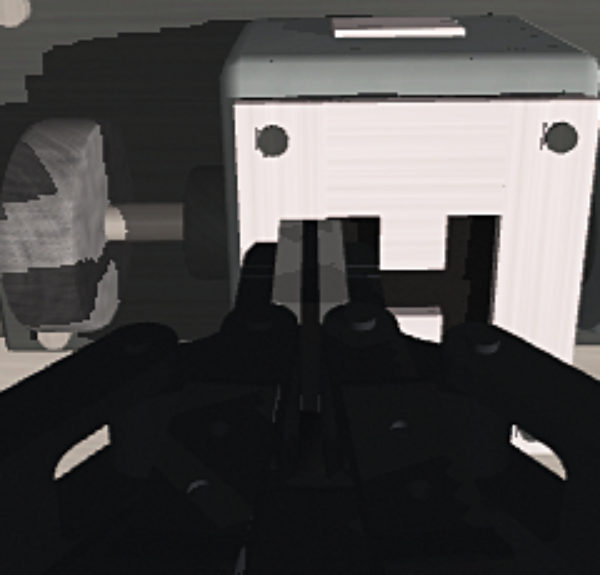

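Run:
```python
from h import *
def st(t):
    s=get_state();print(t,s['clock'],loc(s['position']),s['contact_force'])
print(move_l(W(.005,-.036,.196),.06,until_force=10));st('a')
print(move_l(W(.035,-.036,.194),.03,until_force=12));st('b')
f=grab_frame('side');cv2.imwrite('pics/s6.png',cv2.resize(f['img'][130:280,260:420,::-1],None,fx=4,fy=4))
```

```text
False
a 11.7 [ 0.00479075 -0.03600242  0.19588119] [ 0.28685215 -0.08282181 -0.95141601]
True
b 12.3083 [ 0.01756358 -0.03582379  0.19401638] [-3.44774635 -0.37542274  2.57246322]
```

View pics/s6.png

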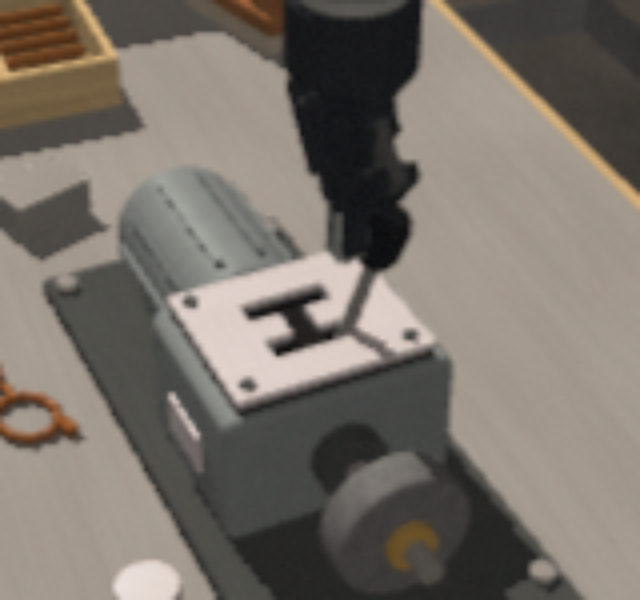

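```bash
python3 - <<'E'
from h import *
move_l(W(-.04,-.036,.196),.1)
move_l(W(-.06,-.036,.30),.15)
f=wcam('w7')
for n in('gate_centre','knob','knob_top'):
    r=tip_of('wrist',n); print(n,[(np.round(d['centre'],1).tolist(),round(d['score'],2)) for d in r[:2]])
for ff in(.15,.19,.223,.24):print(ff,proj(f,w(P,lever(.19,ff))),proj(f,w(P,lever(.19,ff,.205))))
s=get_state();print(s['clock'],s['contact_force'])
movep([.30,.40,.35],rv())
f=grab_frame('side');cv2.imwrite('pics/s8.png',cv2.resize(f['img'][130:280,260:420,::-1],None,fx=4,fy=4))
t=grab_frame('top');cv2.imwrite('pics/t8.png',cv2.resize(t['img'][150:250,225:385,::-1],None,fx=5,fy=5))
for c,F in(('side',f),('top',t)):
  print(c,proj(F,w(P,[[0,0,.126]])),proj(F,w(P,lever(.19,.223))))
  for n in['gate_centre','third_slot','knob','knob_top','jar','amber_frame','black_frame','steel_block']:
    print(n,[(np.round(d['centre'],1).tolist(),round(d['score'],2)) for d in tip_of(c,n)[:1]])
print(get_state()['clock'])
E
python3 -c "
import cv2
a=cv2.imread('pics/w7.png')[150:380,200:440];cv2.imwrite('pics/w7c.png',cv2.resize(a,None,fx=2.5,fy=2.5))"
```

```text
gate_centre [([351.1, 228.9], 0.62)]
knob []
knob_top [([318.2, 313.9], 0.48)]
0.15 [[323.86550465 286.91123561]] [[319.88835101 301.91129936]]
0.19 [[324.08482401 292.44901755]] [[320.20072784 308.2531555 ]]
0.223 [[324.30089124 296.76547624]] [[320.50101052 313.15875769]]
0.24 [[324.42407429 298.89814936]] [[320.66995227 315.56882212]]
14.1333 [0.80594363 0.58920408 0.11020314]
side [[333.91523319 208.79994057]] [[354.74539648 189.07456889]]
gate_centre [([330.6, 207.3], 0.81)]
third_slot []
knob [([357.4, 190.2], 0.62)]
knob_top [([358.6, 183.9], 0.79)]
jar [([294.1, 287.5], 0.96)]
amber_frame [([260.5, 231.9], 0.48)]
black_frame [([355.8, 184.5], 0.59)]
steel_block [([268.5, 183.3], 0.73)]
top [[312.48942099 193.20946124]] [[322.2451673  177.58477501]]
gate_centre [([315.2, 192.5], 0.63)]
third_slot [([317.7, 188.1], 0.71)]
knob [([322.3, 179.0], 0.49)]
knob_top [([324.4, 176.0], 0.61)]
jar [([339.0, 234.0], 0.42)]
amber_frame [([270.3, 248.3], 0.67)]
black_frame [([400.7, 199.4], 0.58)]
steel_block [([216.7, 225.9], 0.72)]
16.625
```

View pics/w7c.png

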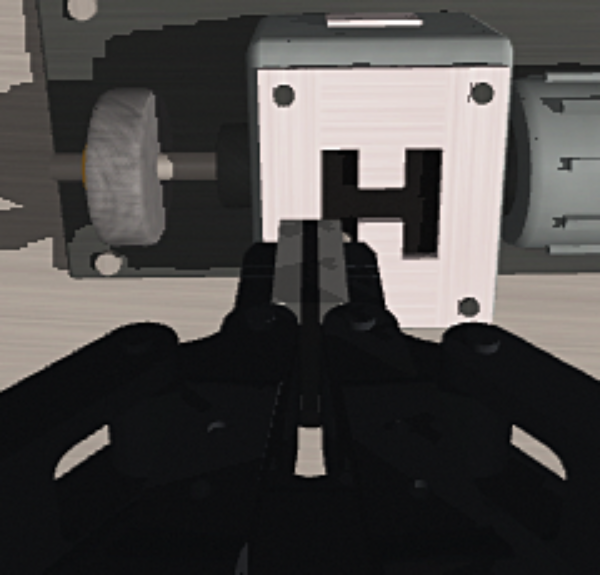

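View pics/s8.png

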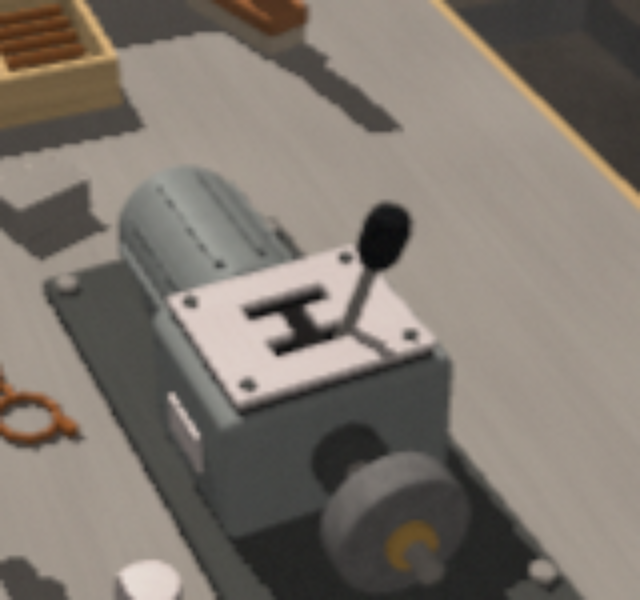

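View pics/t8.png

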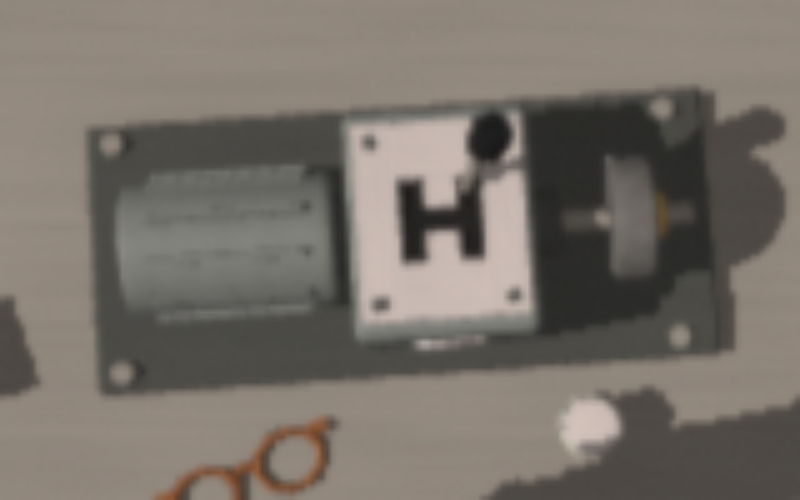

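Run:
```python
from h import *
movep(W(-.05,.08,.32),rv())
f=wcam('w9')
for ff in(.19,.223,.24):print(ff,proj(f,w(P,lever(.19,ff))))
for n in('gate_centre','knob','knob_top'):
    r=tip_of('wrist',n); print(n,[(np.round(d['centre'],1).tolist(),round(d['score'],2)) for d in r[:2]])
print(proj(f,w(P,[0,0,.126])),get_state()['clock'])
cv2.imwrite('pics/w9c.png',cv2.resize(f['img'][120:320,140:380,::-1],None,fx=3,fy=3))
movep([.30,.40,.35],rv())
```

```text
0.19 [[214.16585017 271.09865321]]
0.223 [[215.40947761 275.32424285]]
0.24 [[216.07720473 277.4197339 ]]
gate_centre [([259.4, 215.6], 0.91)]
knob [([215.6, 279.3], 0.82)]
knob_top [([206.7, 289.7], 0.64)]
[[259.16836766 216.80237316]] 18.1
```

View pics/w9c.png

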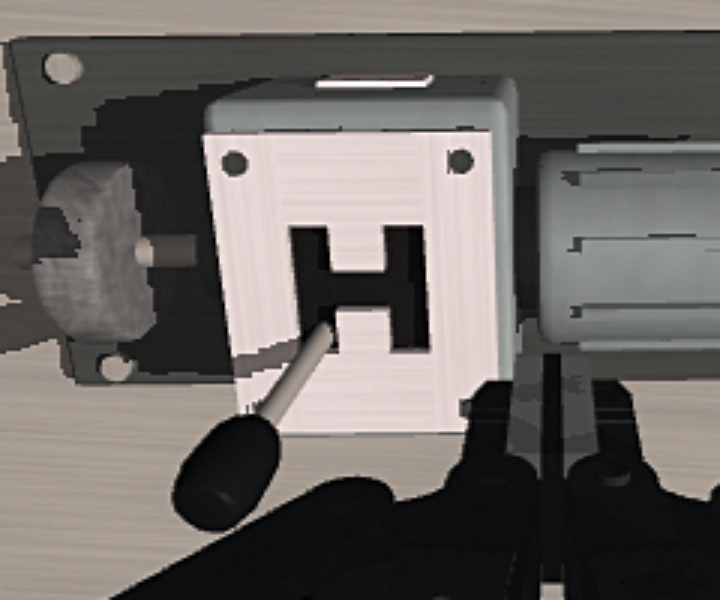

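The lever stands at the far end of the right-hand leg. The knob reads at (215.6, 279.3), against a predicted (215.4, 275.3) for home, so it is fully in.

Run:
```python
from h import *
print(get_state()['clock'],get_state()['position']); print(sign_off())
```

```text
19.375 [0.3006629  0.39963828 0.34986765]
the job is handed in; nothing more can be done
None
```

The lever is in third, and I handed the job in at 19.4 s with the arm parked clear of everything.

- **What I did:** The lever was already level with the cross slot in the left-hand leg (fore-aft lean about 0). With the fingers shut, I pushed the side of its knob across to the right-hand leg. I then moved round behind it and pushed it forward until the end stop, where the 12 N contact limit triggered.
- **Lever check:** After I backed off, the side, top and wrist pictures all put the knob within about 1–4 px of where it should be when home in third. The wrist picture shows the stick at the far end of the right-hand leg.
- **Loose things:** The jar and amber frame look unmoved in the before and after pictures. The steel block and black frame I checked only by network positions.
    - **Top camera:** these agree with the start within about 6 px, which is about how far the networks wander.
    - **Side camera:** one reading of the black frame, at (356, 184), landed on the knob. I took it as a false detection. The arm never went near the frame.

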